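# Unlock the cutter chest and hold the key turned

## Task

I need the green cutter chest on the saw opened. Sweep the four wood chips off its lid onto the table with the long wooden offcut strip (not with bare fingers or the key) and lay the strip flat on the table; then take the red-headed key from the wooden block and wiggle it down past the sticky pins of the lock in the lid, until its collar sits on the plate. Turn it a quarter turn clockwise to its stop and finish while still holding it turned against its spring, so that I can lift the lid; leave the tape measure, flange, router bit and pliers where they are.

Things in the scene. Friction and masses are not known exactly. Their poses are not given: they have to be found in the camera images.
- chest: Green steel cutter chest, fixed: 180 (x) x 240 (y) x 75 mm high, lid flat and level. Origin: middle of the underside; x points to the hinged back (away from the robot, within 15 degrees), z up; lid top 75 mm above the origin, nothing on it but the chips. Carry handles stand 15 mm out of its y ends 30 to 40 mm up, a bolt keeper 13 mm out of its front.
- keyway (a point): Centre of the keyway, on the lid's top face at chest x = -45 mm, y = 0; axes as the chest's. In a bright steel plate 40 x 34 mm, flush with the lid. The slot is 20 mm long (along chest x), 8 mm wide, sharp-edged, and goes straight down through the fixed 6 mm lid and on into the turning plug, 34 mm deep in all. The key fits with 1 mm to spare on each side, either way round.
- pins (a point): Middle between the two sticky pins inside the keyway, 15.5 mm below the lid top (hidden). They stand into the slot from its ends (chest -x and +x), 13 and 18 mm below the top. Straight down the key jams on them (40 N and more). Press down lightly (10 to 18 N) and jiggle it 1 to 2 mm to and fro along the slot: its tapered tip works them aside bit by bit, and they stay aside (no spring).
- lock (a joint): Turn of the lock plug, rad: 0 locked (slot along chest x), growing clockwise seen from above to its stop at 1.57. A spring turns it back (0.04 N m at 0, 0.13 at the stop). Only a key fully home turns it: the slot in the lid is fixed and the wide blade must be right through it. The key has about 7 degrees of play in the plug, so it turns about 97 degrees for the full quarter.
- key: Key, 73 mm long, 60 g, upright. Origin: on its axis at the underside of its collar (fully home = at the keyway point); z up toward its head. Flat red and black head 34 (x) x 9 (y) mm, z = 10 to 46 mm; grip it across the 9 mm. Collar 16 mm across, z = 0 to 6. Round 6 mm shank to z = -8.5, blade 18 (x) x 6 (y) mm to z = -22, tapering to 5 x 2 mm at the tip, z = -27.5.
- key_block: Beech tool block, fixed, 80 x 70 x 42 mm high; origin: middle of the underside. The key stands in a slot (36 mm deep, 1 mm play) at block x = -14 mm, y = 0, collar on the block's top, axes along the block's; it draws straight up, 28 mm to come clear. Three steel bit ends stand 9 mm proud at block x = +26 mm. Block and strip stand on opposite sides of the chest, either way.
- strip: Timber offcut strip used as the scraper, 34 (x) x 210 (y) x 21 mm high, lying flat on the table, 78 g. Origin: middle of its underside; y along its length. Grip it across the 34 mm at the middle.
- chip_1: Pale wood chip, 34 x 14 x 10 mm, 12 g, origin at the middle of its underside as it lay; over the keyway or close by it.
- chip_2: Brown wood chip, 30 x 18 x 12 mm, on the lid at its back left (seen from the front).
- chip_3: Pale wood chip, 38 x 12 x 10 mm, on the lid at its back right.
- chip_4: Brown wood chip, 26 x 16 x 14 mm, on the lid at its front left.
- tape_measure: Bystander: yellow and black tape measure, 37 x 89 x 66 mm high, behind the work at the left.
- arbor_flange: Bystander: steel blade flange washer, 62 mm across, 10 mm thick, behind the work at the right.
- router_bit: Bystander: router bit, 32 x 60 x 32 mm, lying in front of the chest at the left.
- pliers: Bystander: small pliers, 46 x 108 x 12 mm, lying in front of the chest at the right.

How it is judged:
By the outcome, as a careful person would: the job done as asked, in the order asked, and still so for the second after the job is handed in, while the arm keeps its last pose, push and grip.
It also fails if it takes over 72 s, if anything falls off the work surface, if the arm or the gripper's body presses on something with over 40 N, if the wrist force passes 120 N, or if a joint passes its speed limit or range.

## Robot

A 6-joint arm with a two-finger parallel gripper is mounted at the origin on a cart in front of the work surface, level with it; the furniture and walls round the work are solid. World frame = base frame: x ahead of the robot, y to its left, z up, the work surface at z = 0. Lengths are in mm, angles in rad, forces in N, time in s.
With the tool pointing down it reaches from about 275 to 750 mm from the base axis. Payload 10.2 kg.
Tool frame: the origin (TCP) lies midway between the tips of the shut fingers; the grasp point (between the pads) lies grip_depth behind it (grip_depth is the distance from the TCP to the grasp point, in mm); z points along the fingers, y is the line along which they close (so a half turn about z gives the same grasp; the last joint's range is limited). The gripper opens to 85 mm and grips with 20 to 120 N. Pads are 22 mm wide; open, the fingers measure 114 mm over their backs; the gripper's body (76 mm by 85 mm) begins 54 mm behind the grasp point. The pads swing forward as they close: fully open they stand 13 mm farther back than shut.
Start: joints at [-1.332, 0.313, 1.498, -0, 1.331, -0.223], TCP at [233.908, -470.019, 231.294] pointing down, gripper open.
Joint ranges: [-2.94, 2.94], [-0.97, 2.17], [0.19, 2.56], [-1.23, 4.37], [0.02, 3.11], [-2.88, 2.88]. Speed limits (rad/s): [2.39, 2.39, 3.01, 3.14, 3.14, 3.14].

## Interface

Orientations are given as a unit quaternion [w, x, y, z].
In Python, from rig import * gives the robot as it stands.
- The arm moves only by the tool servo_tool, never from a script. Its argument "commands" is a list of rows, each a list of 3 entries, a list of its own where there are three numbers: the gripper command: -1 is fully open, 1 is shut, values between are in proportion, then the shift along the tool's x, y, z in m, then the turn, a rotation vector about the tool's x, y, z in units of 6 degrees (1.0 is 6 degrees). In form: [[grip, [dx, dy, dz], [ax, ay, az]], ...]. A call has 1 to 10 rows; each row shifts and turns the commanded pose from where the row before left it, along the tool's axes as they then stand; what a row does not reach is not made up. A row lasts 1/12 s, in which the tool goes at most 41.7 mm and 7.16 degrees, less where a joint would pass 70% of its speed; a pose out of reach is approached as far as the arm can. A call is refused whole if a number of a shift passes 0.0417 or a number of a turn 1, either way. A call with a gripper value outside its range is refused whole. The fingers move at their own pace and stop on an object; "squeeze" is the grip in N (left out, the last holds). Time passes only in rows, so rows that do not move let the fingers close. It gives the time, the measured TCP pose, the force, the opening and the grip force at its end, in the units of the state.
- sense(): the state, without advancing time (a new reading comes with each control period).
- capture(name): name is "scene" or "side" or "wrist"; returns a dict with "pixels" (400x640x3 uint8, red, green, blue), "z_map" (400x640 float32, mm along the optical axis (not along the pixel's ray), 0 where there is no reading), "fx", "fy", "cx", "cy" (pixels), "rvec" (rotation vector, rad) and "tvec" (3), from world to camera coordinates, as OpenCV has them; the wrist camera has in their place "T_tool_cam" (4x4, takes a point from camera to tool coordinates, whose origin is the TCP and whose axes are the flange's). Camera axes: x right, y down, z forward; pixel columns grow to the right and rows downward; lengths in mm; the calibration is good to about 2 mm. The wrist camera is an equidistant fisheye: a pixel r from the principal point sees the ray r / f radians off the axis. A picture is of the moment at which its call begins: read the wrist's pose just before it.
- finish_job(): hands the job in; it is judged then, once.
The state is a dict: "time_s": time; "joints": joint angles; "dq": joint speeds; "tau": joint torques, N m; "eef_pos": TCP position; "ee_rot": TCP orientation; "force": force on the tool from outside, world axes, zero at the start; "wrist_torque": the same for the moment, N m; "grip_width": opening from 0.0 (shut) to 1.0 (fully open); "grip_force": force on a finger pad.
Only numpy, scipy, OpenCV 4.12 (cv2) and the standard library are available. Lean on these libraries where they do the work, as an engineer would, in place of code of your own. Each camera call takes 0.05 s, during which the arm holds its last target. There are 200 camera calls.

## Working session

There is one attempt and no reset: what is moved stays moved. The work goes in short steps, Python scripts to look and compute and a tool call to move; the robot and the scene stay as the last step left them, time stands still between calls to the robot, and variables do not carry over. Pictures are saved under pics/ and viewed, at most 10 in all, crops included, and the job is handed in when it is done.

Besides the shell and the picture viewer there is one more tool, called after "Call:" as name([rows], argument=value, ...), one row to a line, values as JSON. servo_tool: Moves the arm, as the interface text tells. Its arguments: {"type":"object","properties":{"commands":{"type":"array"},"squeeze":{"type":"number"}},"required":["commands"]}

```bash
ls; mkdir -p pics
python3 - <<'E'
from rig import *
import cv2,numpy as np
s=sense();print({k:np.round(v,3).tolist() for k,v in s.items()})
for n in("scene","side"):
    c=capture(n);cv2.imwrite(f"pics/{n}0.png",c["pixels"][:,:,::-1]);np.savez(f"{n}0.npz",**c)
    print(n,c["fx"],c["cx"],c["cy"],c["rvec"],c["tvec"])
E
```

```text
pics
{'time_s': 0.0, 'joints': [-1.332, 0.313, 1.498, 0.0, 1.331, -0.223], 'dq': [0.0, 0.001, 0.001, 0.0, -0.0, -0.001], 'tau': [0.001, -41.226, -25.974, -0.0, 0.004, -0.0], 'eef_pos': [233.843, -469.749, 230.716], 'ee_rot': [-0.001, 0.973, 0.229, -0.0], 'force': [0.097, 0.197, -0.286], 'wrist_torque': [0.04, 0.05, 0.023], 'grip_force': 0.0, 'grip_width': 1.003}
scene 403.4250848066614 318.3748450233079 203.52298652863547 [ 0.68602596 -2.51371666  1.27427129] [427.78622628 204.98569544 864.11495148]
side 430.32671008082525 309.38486278499363 197.83378098515757 [ 2.17484355 -0.29287482  0.13558136] [-474.30749157  164.61059686 1023.74482289]
```

View pics/scene0.png

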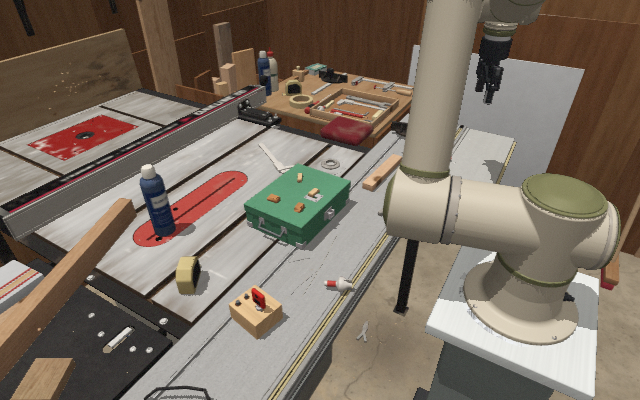

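View pics/side0.png

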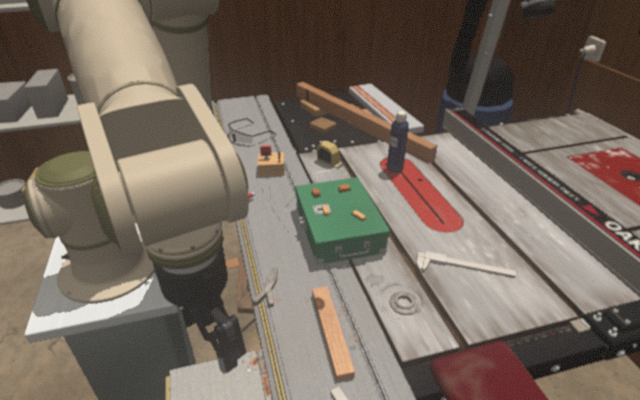

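```bash
cat > h.py <<'E'
import numpy as np,cv2
def cloud(c):
    z=c["z_map"].astype(float);v,u=np.mgrid[:400,:640]
    P=np.stack([(u-c["cx"])/c["fx"]*z,(v-c["cy"])/c["fy"]*z,z],-1)
    R=cv2.Rodrigues(np.array(c["rvec"]))[0]
    W=(P-np.array(c["tvec"]).ravel())@R
    W[z==0]=np.nan;return W
def proj(c,p):
    return cv2.projectPoints(np.float64(p).reshape(-1,3),np.array(c["rvec"]),np.array(c["tvec"]).ravel(),np.array([[c["fx"],0,c["cx"]],[0,c["fy"],c["cy"]],[0,0,1.]]),None)[0][:,0]
def rect(p):
    (x,y),(w,h),a=cv2.minAreaRect(np.float32(p[:,:2]));return np.round([x,y,w,h,a],1).tolist()
E
python3 - <<'E'
from h import *
for n in("scene","side"):
    c=dict(np.load(n+"0.npz"));W=cloud(c);hsv=cv2.cvtColor(c["pixels"],cv2.COLOR_RGB2HSV)
    for nm,(u,v) in {"scene":dict(chest=(270,215),strip=(382,172),block=(262,318),bit=(340,284),chipc=(313,193),fl=(330,163),tape=(188,262)),"side":dict(chest=(350,230),strip=(333,335),block=(270,160),pl=(265,288),chipc=(325,210),fl=(403,302))}[n].items(): print(n,nm,np.round(W[v,u]).tolist())
    H,S,V=hsv[...,0],hsv[...,1],hsv[...,2]
    g=(H>55)&(H<90)&(S>100)&(W[...,2]>65)&(W[...,2]<85)
    p=W[g];print("lid",len(p),np.median(p[:,2]),rect(p))
E
```

```text
scene chest [572.0, 104.0, 73.0]
scene strip [447.0, -301.0, 19.0]
scene block [419.0, 343.0, 43.0]
scene bit [338.0, 178.0, 27.0]
scene chipc [522.0, -15.0, 85.0]
scene fl [627.0, -295.0, 0.0]
scene tape [633.0, 319.0, 66.0]
lid 144 69.71726374497868 [751.0, -297.1, 276.2, 972.1, 33.1]
side chest [560.0, -112.0, 77.0]
side strip [447.0, -341.0, 22.0]
side block [449.0, 311.0, 45.0]
side pl [342.0, -179.0, 15.0]
side chipc [521.0, -38.0, 90.0]
side fl [623.0, -285.0, 1.0]
lid 0 nan [0.0, 0.0, 0.0, 0.0, 0.0]
  return _methods._mean(a, axis=axis, dtype=dtype,
  ret = ret.dtype.type(ret / rcount)
```

```bash
cat >> h.py <<'E'
def ortho(c,z,x0,x1,y0,y1,k):
    # image: column = (y1-y)*k, row=(x1-x)*k
    yy,xx=np.meshgrid(y1-np.arange(int((y1-y0)*k))/k, x1-np.arange(int((x1-x0)*k))/k)
    m=proj(c,np.stack([xx,yy,np.full_like(xx,z)],-1)).reshape(*xx.shape,2).astype(np.float32)
    return cv2.remap(c["pixels"],m,None,cv2.INTER_CUBIC)[:,:,::-1]
E
python3 - <<'E'
from h import *
o=[ortho(dict(np.load(n+"0.npz")),75,440,680,-150,150,1.3) for n in("scene","side")]
cv2.imwrite("pics/lid.png",np.hstack(o));print(o[0].shape)
for n in("scene","side"):
    c=dict(np.load(n+"0.npz"));W=cloud(c)
    for nm,(zl,zh,x0,x1,y0,y1) in dict(lid=(68,82,440,690,-160,160),strip=(14,28,380,520,-460,-170),block=(36,49,380,520,230,400),key=(72,95,380,520,230,400)).items():
        p=W[(W[...,2]>zl)&(W[...,2]<zh)&(W[...,0]>x0)&(W[...,0]<x1)&(W[...,1]>y0)&(W[...,1]<y1)]
        if len(p): print(n,nm,len(p),round(np.median(p[:,2]),1),rect(p), np.round(p[:,:2].mean(0),1))
E
```

```text
(312, 390, 3)
scene lid 3560 75.2 [564.1, -14.5, 242.8, 181.8, 87.7] [558.8  -1.7]
scene strip 446 20.7 [450.6, -318.9, 217.0, 35.7, 86.6] [ 449.8 -308.8]
scene block 997 42.5 [452.7, 322.5, 72.3, 82.4, 80.1] [449.  328.8]
scene key 119 85.0 [438.1, 326.7, 9.4, 33.6, 82.4] [436.6 328. ]
side lid 4136 77.3 [564.6, -16.4, 243.9, 180.9, 87.9] [560.8 -33.4]
side strip 1632 22.6 [450.5, -319.1, 211.6, 34.5, 86.8] [ 449.1 -331.8]
side block 301 44.8 [451.7, 320.4, 76.6, 79.2, 78.4] [451.5 311.8]
side key 68 83.8 [437.4, 321.7, 11.3, 31.6, 77.9] [437.5 322.3]
```

View pics/lid.png

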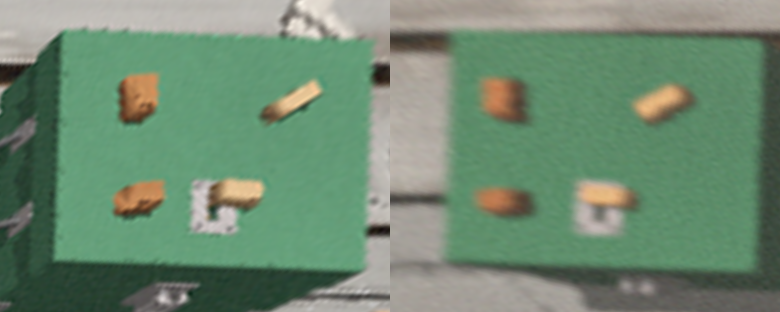

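```bash
cat >> h.py <<'E'
from scipy.spatial.transform import Rotation as Ro
def go(s,x,y,z,yaw):
    "tool-frame shift to world point at present orientation, and turn to tool-x heading yaw (deg)"
    R=Ro.from_quat(s["ee_rot"],scalar_first=True)
    T=Ro.from_euler("z",yaw,degrees=True)*Ro.from_euler("x",180,degrees=True)
    dw=np.array([x,y,z])-s["eef_pos"]
    print("t",round(s["time_s"],2),"pos",np.round(s["eef_pos"],1),"F",np.round(s["force"],1),"M",np.round(s["wrist_torque"],2),"w",round(s["grip_width"],3),"gf",round(s["grip_force"],1),"j6",round(s["joints"][5],2))
    print("heading",np.round(np.degrees(np.arctan2(*R.as_matrix()[1::-1,0])),2),"turn/6deg",np.round(np.degrees((R.inv()*T).as_rotvec())/6,2),"| shift now",np.round(R.inv().apply(dw),1),"| shift after turn",np.round(T.inv().apply(dw),1))
E
python3 - <<'E'
import rig;from h import *
print([ (k,getattr(rig,k)) for k in dir(rig) if not k.startswith('_') and not callable(getattr(rig,k))])
go(rig.sense(),450.5,-319,60,86.7)
E
```

```text
[('grip_depth', 18.700000000000003)]
t 0.1 pos [ 233.9 -469.8  230.8] F [ 0.  -0.3 -0.4] M [0.03 0.02 0.01] w 1.001 gf 0.0 j6 -0.22
heading 26.46 turn/6deg [-1.000e-02 -1.000e-02 -1.004e+01] | shift now [261.1 -38.3 170.9] | shift after turn [163.  207.6 170.8]
```

Call:
servo_tool([
  [-1,[0,0,0],[0,0,-1]],
  [-1,[0,0,0],[0,0,-1]],
  [-1,[0,0,0],[0,0,-1]],
  [-1,[0,0,0],[0,0,-1]],
  [-1,[0,0,0],[0,0,-1]],
  [-1,[0,0,0],[0,0,-1]],
  [-1,[0,0,0],[0,0,-1]],
  [-1,[0,0,0],[0,0,-1]],
  [-1,[0,0,0],[0,0,-1]],
  [-1,[0,0,0],[0,0,-1]],
])

```text
time_s: 0.93
eef_pos: [233.9, -469.9, 230.9]
ee_rot: [-0.0, 0.727, 0.687, 0.0]
force: [-0.1, -1.2, 0.3]
grip_width: 1.0
grip_force: 0.0
```

Call:
servo_tool([
  [-1,[0.018,0.023,0.019],[0,0,0]],
  [-1,[0.018,0.023,0.019],[0,0,0]],
  [-1,[0.018,0.023,0.019],[0,0,0]],
  [-1,[0.018,0.023,0.019],[0,0,0]],
  [-1,[0.018,0.023,0.019],[0,0,0]],
  [-1,[0.018,0.023,0.019],[0,0,0]],
  [-1,[0.018,0.023,0.019],[0,0,0]],
  [-1,[0.018,0.023,0.019],[0,0,0]],
  [-1,[0.018,0.023,0.019],[0,0,0]],
  [-1,[0,0,0],[0,0,0]],
])

```text
time_s: 1.77
eef_pos: [452.1, -316.9, 56.5]
ee_rot: [-0.003, 0.727, 0.686, 0.0]
force: [0.4, 0.7, 0.1]
grip_width: 0.996
grip_force: 0.0
```

Run:
```python
from rig import *;from h import *
go(sense(),450.5,-319,6,86.7)
c=capture("wrist");cv2.imwrite("pics/w1.png",c["pixels"][:,:,::-1]);print(c["T_tool_cam"],c["fx"],c["cx"],c["cy"])
```

```text
t 1.77 pos [ 452.1 -316.9   56.5] F [0.4 0.7 0.1] M [ 0.05  0.04 -0.01] w 0.996 gf 0.0 j6 -0.77
heading 86.67 turn/6deg [-0.04 -0.05 -0.  ] | shift now [-2.5 -1.3 50.5] | shift after turn [-2.2 -1.5 50.5]
[[-2.71676934e-04 -9.47428861e-01 -3.19966373e-01  8.28202082e+01]
 [ 9.99999959e-01 -2.27074493e-04 -1.76706050e-04  6.80069843e-01]
 [ 9.47602099e-05 -3.19966408e-01  9.47428883e-01 -1.41884080e+02]
 [ 0.00000000e+00  0.00000000e+00  0.00000000e+00  1.00000000e+00]] 309.70691628693146 321.7067027077939 201.64405122072156
```

View pics/w1.png

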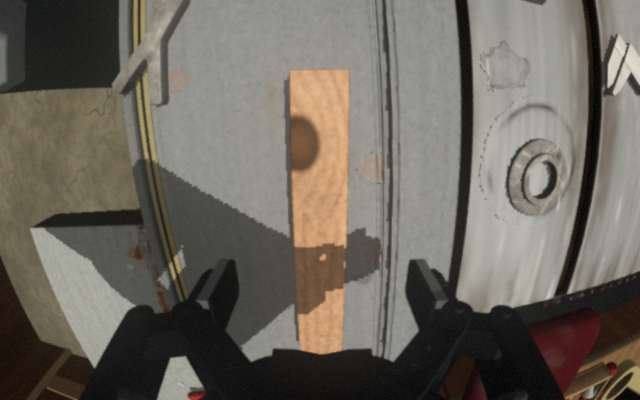

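Call:
servo_tool([
  [-1,[-0.002,0,0.015],[0,0,0]],
  [-1,[0,0,0.015],[0,0,0]],
  [-1,[0,0,0.013],[0,0,0]],
  [-1,[0,0,0.007],[0,0,0]],
  [-1,[0,0,0],[0,0,0]],
  [1,[0,0,0],[0,0,0]],
  [1,[0,0,0],[0,0,0]],
  [1,[0,0,0],[0,0,0]],
  [1,[0,0,0],[0,0,0]],
  [1,[0,0,0],[0,0,0]],
], squeeze=60)

```text
time_s: 2.65
eef_pos: [450.8, -323.5, 11.3]
ee_rot: [0.001, 0.729, 0.685, -0.0]
force: [1.9, 0.4, 0.4]
grip_width: 0.376
grip_force: 59.5
```

Call:
servo_tool([
  [1,[0,0,0],[0,0,0]],
  [1,[0,0,0],[0,0,0]],
  [1,[0,0,0],[0,0,0]],
])

```text
time_s: 2.9
eef_pos: [450.8, -323.6, 11.2]
ee_rot: [0.001, 0.729, 0.685, -0.0]
force: [-0.3, 1.4, 4.9]
grip_width: 0.374
grip_force: 60.2
```

Run:
```python
from rig import *;from h import *
go(sense(),440,3,160,87.8)
```

```text
t 2.9 pos [ 450.8 -323.6   11.2] F [-0.3  1.4  4.9] M [0.1  0.11 0.04] w 0.374 gf 60.2 j6 -0.77
heading 86.46 turn/6deg [ 0.01  0.01 -0.22] | shift now [ 325.1  -30.8 -149.2] | shift after turn [ 325.9  -23.3 -148.8]
```

Call:
servo_tool([
  [-0.3,[0,0,0],[0,0,0]],
  [-0.3,[0,0,0],[0,0,0]],
  [-0.3,[0.005,0,0.002],[0,0,0]],
  [-0.3,[0,0,0.002],[0,0,0]],
  [-0.3,[0,0,0],[0,0,0]],
  [1,[0,0,0],[0,0,0]],
  [1,[0,0,0],[0,0,0]],
  [1,[0,0,0],[0,0,0]],
  [1,[0,0,0],[0,0,0]],
  [1,[0,0,0],[0,0,0]],
], squeeze=70)

```text
time_s: 3.73
eef_pos: [450.8, -318.3, 6.6]
ee_rot: [0.0, 0.729, 0.685, -0.0]
force: [-0.1, 0.6, 5.4]
grip_width: 0.38
grip_force: 70.0
```

Call:
servo_tool([
  [1,[0,0,-0.025],[0,0,-0.22]],
  [1,[0,0,-0.025],[0,0,0]],
  [1,[0,0,-0.025],[0,0,0]],
  [1,[0,0,-0.025],[0,0,0]],
  [1,[0,0,-0.025],[0,0,0]],
  [1,[0,0,-0.025],[0,0,0]],
  [1,[0,0,0],[0,0,0]],
  [1,[0,0,0],[0,0,0]],
])

```text
time_s: 4.4
eef_pos: [450.9, -318.4, 156.9]
ee_rot: [0.001, 0.721, 0.693, -0.0]
force: [-0.2, -0.4, -0.6]
grip_width: 0.376
grip_force: 69.8
```

Run:
```python
from rig import *;from h import *
go(sense(),440,3,130,87.8)
c=capture("side");W=cloud(c);u,v=np.round(proj(c,[[452,-319,150]])[0]).astype(int)
for dy in(-95,-60,-40,40,60,95):
    q=[proj(c,[[452,-319+dy,z]])[0] for z in (157,)][0].astype(int);print(dy,q,np.round(W[q[1],q[0]],1))
q=proj(c,[[452,-319,150]])[0].astype(int)
im=c["pixels"][max(0,q[1]-100):q[1]+100,max(0,q[0]-130):q[0]+130];cv2.imwrite("pics/s2.png",cv2.resize(im[:,:,::-1],None,fx=2.5,fy=2.5))
```

```text
t 4.4 pos [ 450.9 -318.4  156.9] F [-0.2 -0.4 -0.6] M [ 0.02 -0.01  0.03] w 0.376 gf 69.8 j6 -0.79
heading 87.78 turn/6deg [ 0.01  0.01 -0.  ] | shift now [320.8 -23.4  26.5] | shift after turn [320.7 -23.2  26.9]
-95 [351 318] [ 447.4 -424.4  172.9]
-60 [344 302] [ 446.9 -391.5  174. ]
-40 [340 293] [ 447.2 -369.8  172.2]
40 [326 262] [ 445.5 -294.1  173.9]
60 [323 255] [ 428.2 -331.9  229.7]
95 [318 243] [ 420.9 -327.   253.8]
```

View pics/s2.png

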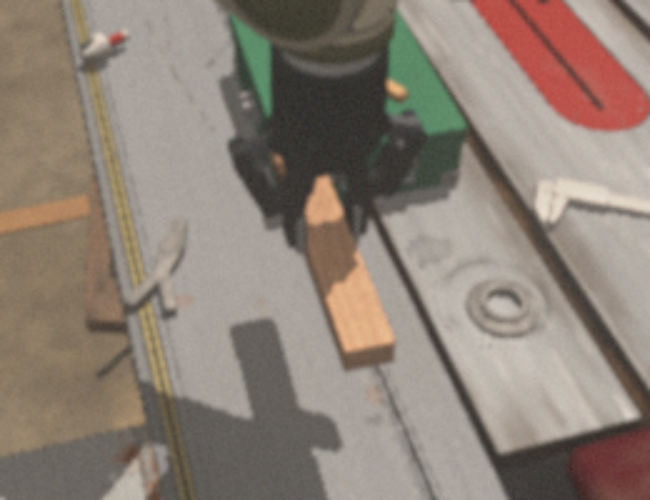

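Call:
servo_tool([
  [1,[0.032,0.0025,0],[0,0,0]],
  [1,[0.032,0.0025,0],[0,0,0]],
  [1,[0.032,0.0025,0],[0,0,0]],
  [1,[0.032,0.0025,0],[0,0,0]],
  [1,[0.032,0.0025,0],[0,0,0]],
  [1,[0.032,0.0025,0],[0,0,0]],
  [1,[0.032,0.0025,0],[0,0,0]],
  [1,[0.032,0.0025,0],[0,0,0]],
  [1,[0.032,0.0025,0],[0,0,0]],
  [1,[0.032,0.0025,0],[0,0,0]],
])

```text
time_s: 5.28
eef_pos: [487.3, 2.4, 154.9]
ee_rot: [-0.001, 0.721, 0.693, -0.001]
force: [0.9, -0.3, -1.0]
grip_width: 0.38
grip_force: 69.8
```

Call:
servo_tool([
  [1,[0,0,0.015],[0,0,0]],
  [1,[0,0,0.015],[0,0,0]],
  [1,[0,0,0.015],[0,0,0]],
  [1,[0,0,0.01],[0,0,0]],
  [1,[0,0,0.008],[0,0,0]],
  [1,[0,0,0.004],[0,0,0]],
  [1,[0,0,0],[0,0,0]],
  [1,[0,0,0],[0,0,0]],
  [1,[0,0,0],[0,0,0]],
])

```text
time_s: 6.03
eef_pos: [488.4, 0.5, 89.8]
ee_rot: [0.0, 0.721, 0.693, 0.0]
force: [-0.6, 0.5, -0.2]
grip_width: 0.379
grip_force: 69.8
```

Run:
```python
from rig import *;from h import *
go(sense(),488,3,83,87.8)
```

```text
t 6.03 pos [488.4   0.5  89.8] F [-0.6  0.5 -0.2] M [ 0.02 -0.04  0.03] w 0.379 gf 69.8 j6 -0.2
heading 87.76 turn/6deg [ 0.01  0.   -0.01] | shift now [ 2.5 -0.5  6.8] | shift after turn [ 2.5 -0.5  6.8]
```

Call:
servo_tool([
  [1,[0.002,0,0.004],[0,0,0]],
  [1,[0,0,0.0025],[0,0,0]],
  [1,[0,0,0],[0,0,0]],
  [1,[0,0,0],[0,0,0]],
])

```text
time_s: 6.37
eef_pos: [488.1, 2.7, 82.7]
ee_rot: [-0.0, 0.721, 0.693, -0.0]
force: [-0.0, 0.0, -0.4]
grip_width: 0.375
grip_force: 69.8
```

Call:
servo_tool([
  [1,[0,0.006,0],[0,0,0]],
  [1,[0,0.008,0],[0,0,0]],
  [1,[0,0.008,0],[0,0,0]],
  [1,[0,0.008,0],[0,0,0]],
  [1,[0,0.008,0],[0,0,0]],
  [1,[0,0.008,0],[0,0,0]],
  [1,[0,0.008,0],[0,0,0]],
  [1,[0,0.008,0],[0,0,0]],
  [1,[0,0.008,0],[0,0,0]],
  [1,[0,0.006,0],[0,0,0]],
])

```text
time_s: 7.2
eef_pos: [565.1, -0.3, 82.7]
ee_rot: [0.0, 0.721, 0.693, 0.0]
force: [-0.5, 0.2, -0.2]
grip_width: 0.376
grip_force: 69.8
```

Run:
```python
from rig import *;from h import *
go(sense(),655,3,83,87.8)
c=capture("side")
im=c["pixels"][130:290,240:440];cv2.imwrite("pics/s3.png",cv2.resize(im[:,:,::-1],None,fx=3,fy=3))
```

```text
t 7.2 pos [ 5.651e+02 -3.000e-01  8.270e+01] F [-0.5  0.2 -0.2] M [0.02 0.08 0.03] w 0.376 gf 69.8 j6 -0.17
heading 87.78 turn/6deg [ 0.  0. -0.] | shift now [ 6.8 89.7 -0.3] | shift after turn [ 6.8 89.7 -0.3]
```

View pics/s3.png

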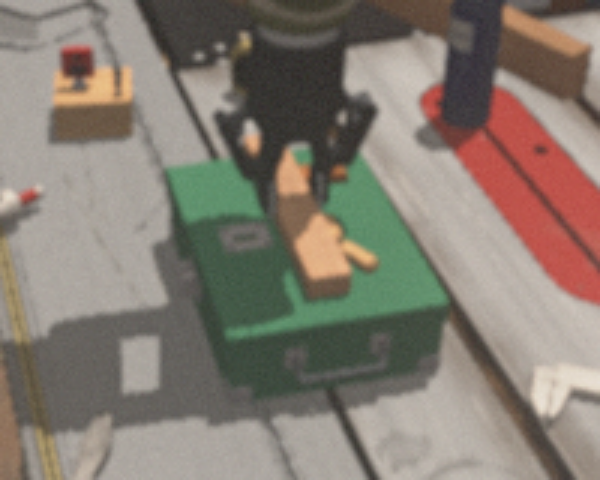

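Call:
servo_tool([
  [1,[0,0.006,0],[0,0,0]],
  [1,[0,0.008,0],[0,0,0]],
  [1,[0,0.008,0],[0,0,0]],
  [1,[0,0.008,0],[0,0,0]],
  [1,[0,0.008,0],[0,0,0]],
  [1,[0,0.008,0],[0,0,0]],
  [1,[0,0.008,0],[0,0,0]],
  [1,[0,0.008,0],[0,0,0]],
  [1,[0,0.008,0],[0,0,0]],
  [1,[0,0.008,0],[0,0,0]],
])

```text
time_s: 8.08
eef_pos: [642.5, -3.3, 82.7]
ee_rot: [-0.0, 0.721, 0.693, -0.0]
force: [-0.4, 0.4, -0.6]
grip_width: 0.371
grip_force: 69.8
```

Call:
servo_tool([
  [1,[0,0.008,0],[0,0,0]],
  [1,[0,0.006,0],[0,0,0]],
  [1,[0,0,0],[0,0,0]],
  [1,[0,0,0],[0,0,0]],
  [1,[0,0,-0.02],[0,0,0]],
  [1,[0,0,-0.03],[0,0,0]],
  [1,[0,0,-0.02],[0,0,0]],
])

```text
time_s: 8.67
eef_pos: [656.0, -3.8, 155.0]
ee_rot: [0.0, 0.721, 0.693, 0.0]
force: [-0.2, -0.6, 0.0]
grip_width: 0.378
grip_force: 69.8
```

Run:
```python
from rig import *;from h import *
go(sense(),450,-319,153,86.7)
a=capture("side")["pixels"][120:270,260:460];b=capture("scene")["pixels"][120:270,200:400]
cv2.imwrite("pics/s4.png",cv2.resize(np.hstack([a,b])[:,:,::-1],None,fx=2,fy=2))
```

```text
t 8.67 pos [656.   -3.8 155. ] F [-0.2 -0.6  0. ] M [-0.03  0.   -0.01] w 0.378 gf 69.8 j6 -0.15
heading 87.78 turn/6deg [0.01 0.   0.18] | shift now [-322.9 -193.6    1.8] | shift after turn [-326.5 -187.5    2. ]
```

View pics/s4.png

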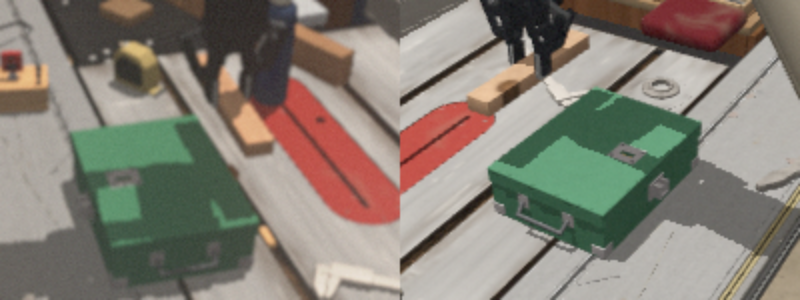

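Call:
servo_tool([
  [1,[-0.0325,-0.019,0],[0,0,0]],
  [1,[-0.0325,-0.019,0],[0,0,0]],
  [1,[-0.0325,-0.019,0],[0,0,0]],
  [1,[-0.0325,-0.019,0],[0,0,0]],
  [1,[-0.0325,-0.019,0],[0,0,0]],
  [1,[-0.0325,-0.019,0],[0,0,0]],
  [1,[-0.0325,-0.019,0],[0,0,0]],
  [1,[-0.0325,-0.019,0],[0,0,0]],
  [1,[-0.0325,-0.019,0],[0,0,0]],
  [1,[-0.0325,-0.019,0],[0,0,0]],
])

```text
time_s: 9.6
eef_pos: [451.8, -322.0, 152.0]
ee_rot: [-0.001, 0.721, 0.693, 0.0]
force: [1.2, -0.3, 0.2]
grip_width: 0.377
grip_force: 69.8
```

Call:
servo_tool([
  [1,[0,0,0.02],[0,0,0]],
  [1,[0,0,0.025],[0,0,0]],
  [1,[0,0,0.025],[0,0,0]],
  [1,[0,0,0.025],[0,0,0]],
  [1,[0,0,0.025],[0,0,0]],
  [1,[0,0,0.015],[0,0,0]],
  [1,[0,0,0.005],[0,0,0]],
  [1,[0,0,0],[0,0,0]],
  [1,[0,0,0],[0,0,0]],
])

```text
time_s: 10.35
eef_pos: [453.7, -321.3, 13.3]
ee_rot: [0.0, 0.721, 0.693, -0.0]
force: [0.3, 0.5, 0.6]
grip_width: 0.378
grip_force: 69.9
```

Run:
```python
from rig import *;from h import *
go(sense(),450,-319,7,86.7)
```

```text
t 10.35 pos [ 453.7 -321.3   13.3] F [0.3 0.5 0.6] M [ 0.03 -0.06  0.01] w 0.378 gf 69.9 j6 -0.79
heading 87.78 turn/6deg [0.   0.   0.18] | shift now [ 2.2 -3.8  6.3] | shift after turn [ 2.1 -3.8  6.3]
```

Call:
servo_tool([
  [1,[0,0,0.004],[0,0,0]],
  [1,[0,0,0.0025],[0,0,0]],
  [1,[0,0,0],[0,0,0]],
  [-1,[0,0,0],[0,0,0]],
  [-1,[0,0,0],[0,0,0]],
  [-1,[0,0,0],[0,0,0]],
  [-1,[0,0,0],[0,0,0]],
  [-1,[0,0,-0.03],[0,0,0]],
  [-1,[0,0,-0.04],[0,0,0]],
  [-1,[0,0,-0.04],[0,0,0]],
])

```text
time_s: 11.18
eef_pos: [453.1, -320.7, 117.2]
ee_rot: [-0.001, 0.721, 0.693, 0.0]
force: [0.7, -1.1, 0.4]
grip_width: 0.997
grip_force: 0.0
```

Call:
servo_tool([
  [-1,[0,0,-0.03],[0,0,-1]],
  [-1,[0,0,-0.03],[0,0,-1]],
  [-1,[0,0,-0.02],[0,0,-1]],
  [-1,[0,0,0],[0,0,-1]],
  [-1,[0,0,0],[0,0,-1]],
  [-1,[0,0,0],[0,0,-1]],
  [-1,[0,0,0],[0,0,-1]],
  [-1,[0,0,0],[0,0,-1]],
  [-1,[0,0,0],[0,0,-1]],
  [-1,[0,0,0],[0,0,-1]],
])

```text
time_s: 12.02
eef_pos: [453.5, -321.2, 196.3]
ee_rot: [-0.0, 0.275, 0.961, 0.0]
force: [-0.6, -0.1, 0.1]
grip_width: 1.005
grip_force: 0.0
```

Call:
servo_tool([
  [-1,[0,0,0],[0,0,-1]],
  [-1,[0,0,0],[0,0,-1]],
  [-1,[0,0,0],[0,0,-1]],
  [-1,[0,0,0],[0,0,-0.75]],
  [-1,[0,0,0],[0,0,0]],
])

```text
time_s: 12.43
eef_pos: [453.5, -321.2, 196.3]
ee_rot: [-0.0, 0.083, 0.997, 0.0]
force: [0.2, 0.1, 0.6]
grip_width: 1.0
grip_force: 0.0
```

Run:
```python
from rig import *;from h import *
go(sense(),437.5,324.5,180,170.3)
c=capture("side");W=cloud(c)
m=(abs(W[...,0]-450)<60)&(abs(W[...,1]+319)<140)&(W[...,2]>12)
p=W[m];print("strip",len(p),np.median(p[:,2]),p[:,2].max(),rect(p))
```

```text
t 12.43 pos [ 453.5 -321.2  196.3] F [0.2 0.1 0.6] M [-0.02  0.04  0.01] w 1.0 gf 0.0 j6 -2.23
heading 170.44 turn/6deg [ 0.   -0.    0.02] | shift now [123.1 634.   16.3] | shift after turn [124.6 633.7  16.3]
strip 12908 452.37753561432794 537.6286011208744 [450.0, -330.9, 255.2, 119.9, 90.0]
```

Call:
servo_tool([
  [-1,[0.0077,0.0396,0],[0,0,0]],
  [-1,[0.0077,0.0396,0],[0,0,0]],
  [-1,[0.0077,0.0396,0],[0,0,0]],
  [-1,[0.0077,0.0396,0],[0,0,0]],
  [-1,[0.0077,0.0396,0],[0,0,0]],
  [-1,[0.0077,0.0396,0],[0,0,0]],
  [-1,[0.0077,0.0396,0],[0,0,0]],
  [-1,[0.0077,0.0396,0],[0,0,0]],
  [-1,[0.0077,0.0396,0],[0,0,0]],
  [-1,[0.0077,0.0396,0],[0,0,0]],
])

```text
time_s: 13.32
eef_pos: [444.1, 84.0, 196.6]
ee_rot: [0.0, 0.086, 0.996, 0.0]
force: [1.1, -0.5, -0.6]
grip_width: 1.001
grip_force: 0.0
```

Call:
servo_tool([
  [-1,[0.0077,0.0396,0],[0,0,0]],
  [-1,[0.0077,0.0396,0],[0,0,0]],
  [-1,[0.0077,0.0396,0],[0,0,0]],
  [-1,[0.0077,0.0396,0],[0,0,0]],
  [-1,[0.0077,0.0396,0],[0,0,0]],
  [-1,[0.0077,0.0396,0],[0,0,0]],
  [-1,[0,0,0],[0,0,0]],
  [-1,[0,0,0],[0,0,0]],
])

```text
time_s: 13.98
eef_pos: [438.5, 325.5, 195.9]
ee_rot: [-0.0, 0.084, 0.996, -0.0]
force: [0.0, -0.8, 0.3]
grip_width: 0.998
grip_force: 0.0
```

```bash
cat >> h.py <<'E'
def wcloud(c,s):
    z=c["z_map"].astype(float);v,u=np.mgrid[:400,:640]
    dx,dy=(u-c["cx"])/c["fx"],(v-c["cy"])/c["fy"];r=np.hypot(dx,dy)+1e-9
    t=np.tan(np.minimum(r,1.4))/r
    P=np.stack([dx*t*z,dy*t*z,z],-1);T=np.array(c["T_tool_cam"])
    W=Ro.from_quat(s["ee_rot"],scalar_first=True).apply((P@T[:3,:3].T+T[:3,3]).reshape(-1,3)).reshape(P.shape)+s["eef_pos"]
    W[(z==0)|(r>1.3)]=np.nan;return W
E
python3 - <<'E'
from rig import *;from h import *
s=sense();c=capture("wrist");W=wcloud(c,s)
go(s,437.5,324.5,70,170.3)
cv2.imwrite("pics/w2.png",c["pixels"][:,:,::-1])
I=(W[...,0]>380)&(W[...,0]<520)&(W[...,1]>250)&(W[...,1]<400)
for nm,a,b in(("block",37,48),("head",80,96)):
    p=W[I&(W[...,2]>a)&(W[...,2]<b)];print(nm,len(p),np.median(p[:,2]),rect(p),p.mean(0))
hsv=cv2.cvtColor(c["pixels"],cv2.COLOR_RGB2HSV)
p=W[I&(W[...,2]>60)&(hsv[...,1]>170)&((hsv[...,0]<8)|(hsv[...,0]>172))];print("red",len(p),rect(p),p.mean(0))
c=capture("side");V=cloud(c)
p=V[(abs(V[...,0]-450)<60)&(abs(V[...,1]+319)<140)&(V[...,2]>14)];print("strip",len(p),np.median(p[:,2]),p[:,2].max(),rect(p))
c=capture("scene");V=cloud(c)
p=V[(V[...,0]>400)&(V[...,0]<520)&(V[...,1]>230)&(V[...,1]<400)&(V[...,2]>78)&(V[...,2]<93)];print("key scene",len(p),rect(p))
E
```

```text
t 13.98 pos [438.5 325.5 195.9] F [ 0.  -0.8  0.3] M [ 0.01 -0.02 -0.04] w 0.998 gf 0.0 j6 -0.98
heading 170.32 turn/6deg [-0. -0.  0.] | shift now [  0.8  -1.1 125.9] | shift after turn [  0.8  -1.1 125.9]
block 4674 41.28531118715915 [452.7, 322.1, 70.0, 81.3, 79.2] [450.46382945 322.19345503  41.34338095]
head 378 86.22114916277948 [438.6, 324.5, 8.8, 33.1, 79.9] [437.90251815 324.81486821  86.051698  ]
red 276 [438.7, 327.0, 123.1, 30.6, 80.2] [438.20031915 323.71647301  97.79098614]
strip 1653 22.571741775014832 27.48982056448854 [453.8, -323.0, 211.8, 35.0, 88.2]
key scene 90 [439.3, 326.2, 9.3, 33.6, 77.7]
```

View pics/w2.png

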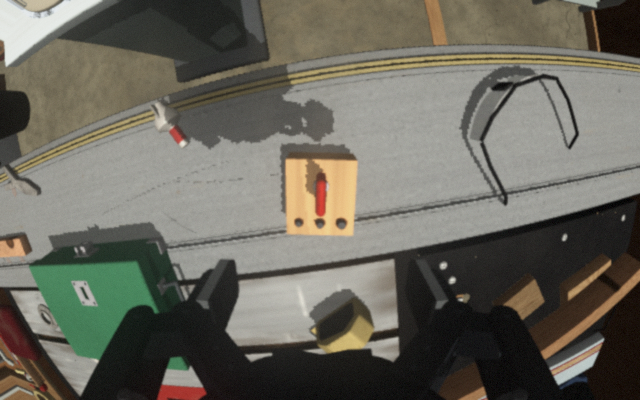

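Call:
servo_tool([
  [-1,[0,-0.001,0.03],[0,0,0.1]],
  [-1,[0,0,0.03],[0,0,0]],
  [-1,[0,0,0.03],[0,0,0]],
  [-1,[0,0,0.025],[0,0,0]],
  [-1,[0,0,0.02],[0,0,0]],
  [-1,[0,0,0.008],[0,0,0]],
  [-1,[0,0,0.002],[0,0,0]],
  [-1,[0,0,0],[0,0,0]],
  [-0.3,[0,0,0],[0,0,0]],
  [0,[0,0,0],[0,0,0]],
])

```text
time_s: 14.97
eef_pos: [439.7, 323.2, 52.7]
ee_rot: [0.001, 0.09, 0.996, 0.001]
force: [-0.2, -0.5, 0.6]
grip_width: 0.751
grip_force: 0.0
```

Call:
servo_tool([
  [0.5,[0,0,0],[0,0,0]],
  [0.7,[0,0,0],[0,0,0]],
  [1,[0,0,0],[0,0,0]],
  [1,[0,0,0],[0,0,0]],
  [1,[0,0,0],[0,0,0]],
  [1,[0,0,0],[0,0,0]],
  [1,[0,0,0],[0,0,0]],
], squeeze=30)

```text
time_s: 15.55
eef_pos: [439.0, 323.2, 51.5]
ee_rot: [0.0, 0.09, 0.996, 0.0]
force: [0.1, -0.6, 2.8]
grip_width: 0.102
grip_force: 32.8
```

Run:
```python
from rig import *;from h import *
go(sense(),438.6,324.5,51.3,169.7)
```

```text
t 15.55 pos [439.  323.2  51.5] F [ 0.1 -0.6  2.8] M [-0.02  0.14 -0.05] w 0.102 gf 32.8 j6 -0.97
heading 169.68 turn/6deg [ 0.  0. -0.] | shift now [0.7 1.2 0.2] | shift after turn [0.7 1.2 0.2]
```

Call:
servo_tool([
  [1,[0,0,0],[0,0,0]],
  [1,[0,0,0],[0,0,0]],
  [1,[0,0,0],[0,0,0]],
  [1,[0,0,-0.005],[0,0,0]],
  [1,[0,0,-0.01],[0,0,0]],
  [1,[0,0,-0.015],[0,0,0]],
  [1,[0,0,-0.02],[0,0,0]],
  [1,[0,0,-0.03],[0,0,0]],
  [1,[0,0,-0.03],[0,0,0]],
  [1,[0,0,-0.02],[0,0,0]],
], squeeze=80)

```text
time_s: 16.38
eef_pos: [439.3, 323.1, 184.7]
ee_rot: [0.001, 0.09, 0.996, 0.0]
force: [-0.8, 0.0, -0.9]
grip_width: 0.094
grip_force: 78.6
```

Call:
servo_tool([
  [1,[0,0,0],[0,0,-0.7]],
  [1,[0,0,0],[0,0,-0.7]],
])

```text
time_s: 16.55
eef_pos: [439.3, 323.1, 183.4]
ee_rot: [0.001, 0.015, 1.0, 0.0]
force: [-0.7, -0.0, -1.5]
grip_width: 0.098
grip_force: 78.6
```

Run:
```python
from rig import *;from h import *
s=sense();go(s,519.3,-13.8,150,177.8)
cs=dict(np.load("scene0.npz"))
for n in("scene","side"):
    c=capture(n);V=cloud(c);d=V-s["eef_pos"]
    o=ortho(c,75,490,550,-45,15,4);np.save(n+"_p.npy",o)
    h=cv2.cvtColor(c["pixels"],cv2.COLOR_RGB2HSV)
    m=(h[...,1]<60)&(abs(V[...,0]-519)<32)&(abs(V[...,1]+14)<30)&(abs(V[...,2]-75)<8)
    p=V[m];print(n,len(p),rect(p) if len(p) else 0)
    k=(np.hypot(d[...,0],d[...,1])<25)&(d[...,2]<5)&(d[...,2]>-50);p=d[k];print("key",len(p))
a=np.load("scene_p.npy");b=np.load("side_p.npy");cv2.imwrite("pics/plate.png",cv2.resize(np.hstack([a,b]),None,fx=1.6,fy=1.6))
```

```text
t 16.55 pos [439.3 323.1 183.4] F [-0.7 -0.  -1.5] M [-0.03  0.04 -0.02] w 0.098 gf 78.6 j6 -1.12
heading 178.27 turn/6deg [0.01 0.03 0.08] | shift now [ -90.  -334.3   33.4] | shift after turn [ -92.8 -333.5   33.4]
scene 126 [521.7, -14.5, 39.7, 43.3, 87.1]
key 110
side 177 [519.1, -12.8, 45.3, 45.7, 88.7]
key 58
```

View pics/plate.png

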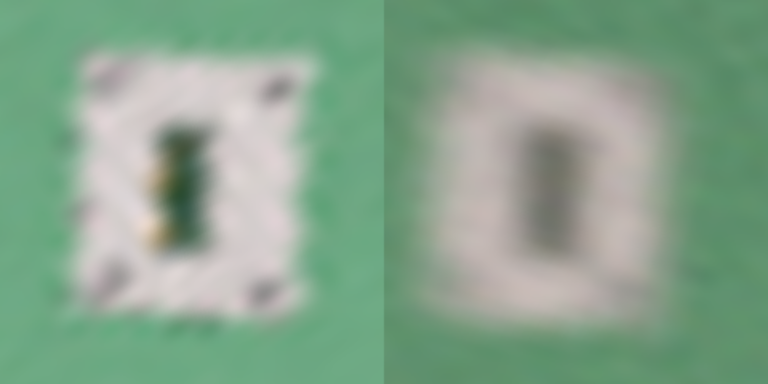

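Call:
servo_tool([
  [1,[-0.01,-0.037,0],[0,0,0.08]],
  [1,[-0.01,-0.037,0],[0,0,0]],
  [1,[-0.01,-0.037,0],[0,0,0]],
  [1,[-0.01,-0.037,0],[0,0,0]],
  [1,[-0.01,-0.037,0],[0,0,0]],
  [1,[-0.01,-0.037,0],[0,0,0]],
  [1,[-0.01,-0.037,0],[0,0,0]],
  [1,[-0.01,-0.037,0],[0,0,0]],
  [1,[-0.01,-0.037,0],[0,0,0]],
  [1,[-0.002,0,0.01],[0,0,0]],
])

```text
time_s: 17.48
eef_pos: [518.8, -19.3, 172.7]
ee_rot: [0.002, 0.025, 1.0, -0.001]
force: [0.6, -0.9, -0.1]
grip_width: 0.095
grip_force: 78.7
```

Call:
servo_tool([
  [1,[0,0,0.02],[0,0,0]],
  [1,[0,0,0.02],[0,0,0]],
  [1,[0,0,0.01],[0,0,0]],
  [1,[0,0,0],[0,0,0]],
  [1,[0,0,0],[0,0,0]],
  [1,[0,0,0],[0,0,0]],
])

```text
time_s: 17.98
eef_pos: [517.8, -13.3, 122.4]
ee_rot: [0.001, 0.021, 1.0, -0.0]
force: [0.3, 0.3, -0.6]
grip_width: 0.094
grip_force: 78.7
```

Run:
```python
from rig import *;from h import *
s=sense();go(s,519.8,-13.3,124,177.8)
o=[]
for n in("scene","side"):
    c=capture(n);np.savez(n+"1.npz",**c);q=proj(c,[[520,-13,85]])[0].astype(int)
    im=c["pixels"][q[1]-30:q[1]+30,q[0]-40:q[0]+40];o.append(cv2.resize(im[:,:,::-1],None,fx=5,fy=5,interpolation=cv2.INTER_CUBIC))
    print(n,"crop origin",q-[40,30])
c=capture("wrist");np.savez("wr1.npz",**c)
o2=cv2.resize(c["pixels"][100:400,160:480][:,:,::-1],(320,300))
cv2.imwrite("pics/tip.png",np.vstack([np.hstack(o),np.hstack([o2,np.zeros((300,480,3),np.uint8)])]))
```

```text
t 17.98 pos [517.8 -13.3 122.4] F [ 0.3  0.3 -0.6] M [ 0.08 -0.05 -0.01] w 0.094 gf 78.7 j6 -1.78
heading 177.59 turn/6deg [-0.    0.02 -0.03] | shift now [-2.   0.1 -1.6] | shift after turn [-2.   0.1 -1.6]
scene crop origin [273 163]
side crop origin [281 175]
```

View pics/tip.png

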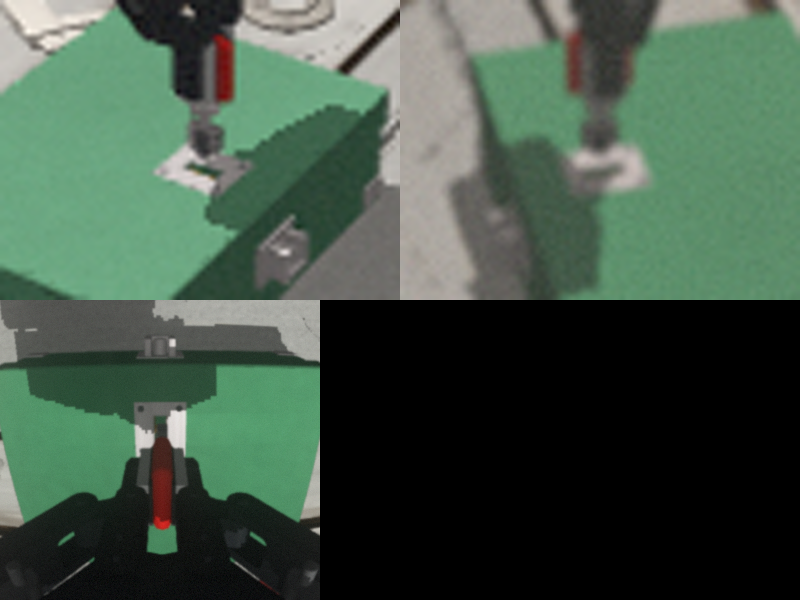

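Run:
```python
from rig import *;from h import *
s=sense();c=dict(np.load("wr1.npz"));W=wcloud(c,s)
h=cv2.cvtColor(c["pixels"],cv2.COLOR_RGB2HSV)
I=(abs(W[...,0]-519)<35)&(abs(W[...,1]+14)<35)
print("lid z",np.nanmedian(W[I&(h[...,1]>90)&(h[...,0]>55)&(h[...,0]<90)][:,2]))
m=I&(h[...,1]<45)&(abs(W[...,2]-75)<6)
p=W[m];print(len(p),rect(p))
R=Ro.from_quat(s["ee_rot"],scalar_first=True)
t=R.inv().apply(W.reshape(-1,3)-s["eef_pos"]).reshape(W.shape)
for v in range(196,245,3):
    r=np.where(m[v])[0]
    if len(r)>1: print(v,r.min(),r.max(),"tool y",np.round(t[v,[r.min(),r.max()],1],1),"x",np.round(t[v,r.min(),0],1), "sat/val 312..330",h[v,310:334,1].tolist()if v>208 and v<232 else"")
```

```text
lid z 74.30405377137481
1966 [520.1, -14.7, 34.5, 41.0, 89.3]
202 294 345 tool y [-17.6  15.5] x 17.5 sat/val 312..330 
205 294 345 tool y [-17.6  15.5] x 15.3 sat/val 312..330 
208 294 345 tool y [-17.7  15.6] x 13.4 sat/val 312..330 
211 294 345 tool y [-17.7  15.6] x 11.4 sat/val 312..330 [10, 8, 12, 12, 7, 7, 12, 10, 7, 7, 5, 12, 5, 9, 12, 5, 5, 10, 12, 7, 8, 9, 8, 8]
214 294 345 tool y [-17.8  15.7] x 9.1 sat/val 312..330 [8, 10, 8, 8, 13, 5, 8, 8, 8, 13, 15, 8, 10, 12, 8, 8, 8, 15, 12, 15, 9, 9, 9, 8]
217 294 345 tool y [-17.8  15.7] x 7.4 sat/val 312..330 [10, 13, 8, 15, 48, 62, 79, 84, 92, 92, 91, 84, 81, 90, 87, 58, 29, 17, 13, 10, 9, 7, 8, 8]
220 295 345 tool y [-17.2  15.9] x 5.1 sat/val 312..330 [5, 8, 8, 18, 47, 74, 92, 87, 101, 104, 101, 97, 90, 94, 74, 41, 17, 12, 9, 9, 8, 9, 7, 6]
223 295 345 tool y [-17.3  15.9] x 2.9 sat/val 312..330 [13, 8, 14, 21, 48, 73, 75, 74, 64, 69, 69, 55, 66, 63, 54, 36, 21, 11, 10, 9, 8, 9, 8, 9]
226 295 345 tool y [-17.5  15.9] x 0.4 sat/val 312..330 [10, 10, 13, 24, 54, 89, 84, 52, 10, 24, 28, 31, 29, 14, 24, 27, 7, 8, 9, 8, 8, 8, 9, 9]
229 295 345 tool y [-17.5  16. ] x -1.9 sat/val 312..330 [10, 9, 11, 18, 55, 92, 74, 36, 25, 25, 30, 29, 29, 21, 24, 24, 17, 8, 8, 8, 7, 9, 8, 9]
232 295 345 tool y [-17.5  16. ] x -3.6 sat/val 312..330 
235 295 345 tool y [-17.7  16.1] x -6.3 sat/val 312..330 
238 295 345 tool y [-17.7  16.2] x -8.2 sat/val 312..330 
241 295 345 tool y [-17.8  16.3] x -10.7 sat/val 312..330 
244 295 345 tool y [-17.9  16.4] x -13.0 sat/val 312..330
```

Run:
```python
from rig import *;from h import *
s=sense();c=dict(np.load("wr1.npz"));W=wcloud(c,s)
R=Ro.from_quat(s["ee_rot"],scalar_first=True)
t=R.inv().apply(W.reshape(-1,3)-s["eef_pos"]).reshape(W.shape)
g=c["pixels"].astype(int).sum(-1)//3
for v in range(222,252,3): print(v,g[v,306:340].tolist(),"z",np.round(W[v,308:340:3,2]).tolist())
# key pixels: tool z between -9 and 40, near axis
k=(abs(t[...,1])<12)&(abs(t[...,0])<20)
for a,b in((-37,-25),(-25,-10),(-10,3),(3,10),(10,20),(20,34)):
    m=k&(t[...,2]>a)&(t[...,2]<b);p=t[m]
    if len(p)>3: print(a,b,len(p),"y",np.percentile(p[:,1],[3,50,97]).round(1),"x",np.percentile(p[:,0],[3,50,97]).round(1))
for n in("scene","side"):
    V=cloud(dict(np.load(n+"1.npz")));d=R.inv().apply((V-s["eef_pos"]).reshape(-1,3))
    for a,b in((-8,4),(3,10),(10,18),(18,26),(26,38)):
        p=d[(abs(d[:,1])<14)&(abs(d[:,0])<22)&(d[:,2]>a)&(d[:,2]<b)]
        if len(p)>2: print(n,a,b,len(p),"y",np.percentile(p[:,1],[3,50,97]).round(1),"x",np.percentile(p[:,0],[3,50,97]).round(1))
```

```text
222 [104, 99, 102, 101, 100, 98, 92, 83, 65, 60, 60, 61, 63, 60, 59, 62, 58, 59, 63, 81, 118, 173, 204, 216, 216, 219, 215, 218, 220, 222, 224, 225, 222, 222] z [74.0, 74.0, 73.0, 4.0, 4.0, 4.0, 73.0, 74.0, 75.0, 74.0, 75.0]
225 [100, 101, 101, 101, 102, 101, 96, 83, 68, 54, 59, 54, 53, 50, 54, 52, 50, 54, 54, 54, 77, 141, 191, 212, 219, 217, 217, 217, 220, 223, 224, 222, 223, 222] z [75.0, 73.0, 73.0, 94.0, 94.0, 93.0, 92.0, 74.0, 74.0, 75.0, 75.0]
228 [105, 105, 103, 104, 100, 99, 96, 85, 67, 62, 63, 56, 51, 50, 53, 50, 53, 49, 51, 57, 74, 131, 186, 213, 218, 219, 217, 219, 218, 221, 222, 221, 222, 221] z [74.0, 74.0, 73.0, 97.0, 97.0, 97.0, 98.0, 75.0, 73.0, 74.0, 75.0]
231 [124, 161, 195, 199, 187, 147, 107, 93, 86, 75, 65, 62, 55, 54, 51, 56, 51, 51, 52, 56, 75, 134, 187, 211, 216, 214, 216, 217, 219, 221, 222, 223, 222, 220] z [74.0, 73.0, 73.0, 103.0, 102.0, 102.0, 102.0, 74.0, 74.0, 74.0, 76.0]
234 [198, 200, 208, 205, 201, 196, 184, 164, 125, 77, 65, 61, 54, 54, 55, 56, 57, 58, 57, 57, 76, 132, 186, 211, 216, 217, 217, 215, 217, 216, 220, 222, 221, 219] z [74.0, 75.0, 74.0, 
[... 1321 characters left out ...]
 3 288 y [-10.4   0.   10.5] x [ 7.  10.7 16.9]
3 10 7 y [-5.9 -4.3  6.4] x [5.  5.5 6. ]
10 20 52 y [-2.3  0.6  2.8] x [6.3 8.2 9.5]
20 34 86 y [-2.4  0.6  3.5] x [7.4 9.2 9.7]
scene -8 4 25 y [ 0.6  8.1 13.3] x [-8.   7.7 14.5]
scene 3 10 12 y [ 2.5  8.  10. ] x [-3.5  3.6  8. ]
scene 10 18 11 y [-1.3  2.6  5.8] x [-5.9  1.9  8.7]
scene 18 26 18 y [-1.1  3.5  5.7] x [-8.4  1.6  9.1]
scene 26 38 19 y [-0.3  4.   6.1] x [-6.3  1.9  9.3]
side -8 4 18 y [-10.4  -7.   -0.2] x [-9.3  2.6 15.7]
side 3 10 6 y [-6.3 -4.6 -1.6] x [-4.1  2.1  7. ]
side 10 18 19 y [-2.1  0.1  5.6] x [-8.4  1.8  9.2]
side 18 26 20 y [-3.8 -0.9  0.8] x [-8.1  0.8  9.4]
side 26 38 14 y [-2.9 -0.8  1.5] x [-7.  -0.2  8.2]
```

Call:
servo_tool([
  [1,[-0.0026,0,0],[0,0,0]],
  [1,[0,0,0.003],[0,0,0]],
  [1,[0,0,0.003],[0,0,0]],
  [1,[0,0,0.003],[0,0,0]],
  [1,[0,0,0.002],[0,0,0]],
  [1,[0,0,0.002],[0,0,0]],
  [1,[0,0,0],[0,0,0]],
])

```text
time_s: 18.72
eef_pos: [519.6, -13.5, 107.8]
ee_rot: [-0.0, 0.021, 1.0, 0.0]
force: [0.1, 0.2, -0.7]
grip_width: 0.097
grip_force: 78.7
```

Call:
servo_tool([
  [1,[0,0,0.001],[0,0,0]],
  [1,[0,0,0.001],[0,0,0]],
  [1,[0,0,0.001],[0,0,0]],
  [1,[0,0,0],[0,0,0]],
])

```text
time_s: 19.05
eef_pos: [519.9, -13.7, 105.3]
ee_rot: [0.0, 0.021, 1.0, -0.0]
force: [-0.2, -0.7, -1.1]
grip_width: 0.097
grip_force: 78.5
```

Run:
```python
from rig import *;from h import *
go(sense(),520.4,-13.3,105,177.8)
```

```text
t 19.05 pos [519.9 -13.7 105.3] F [-0.2 -0.7 -1.1] M [-0.3  -0.08  0.02] w 0.097 gf 78.5 j6 -1.78
heading 177.6 turn/6deg [-0.    0.   -0.03] | shift now [-0.5  0.4  0.3] | shift after turn [-0.5  0.4  0.3]
```

Call:
servo_tool([
  [1,[0,0,0.001],[0,0,0]],
  [1,[0,0,0.001],[0,0,0]],
  [1,[0,0,0],[0,0,0]],
])

```text
time_s: 19.3
eef_pos: [519.9, -13.6, 103.2]
ee_rot: [0.0, 0.021, 1.0, -0.0]
force: [0.3, -2.6, -1.0]
grip_width: 0.096
grip_force: 78.5
```

Call:
servo_tool([
  [1,[0,0,0.001],[0,0,0]],
  [1,[0,0,0.001],[0,0,0]],
  [1,[0,0,0],[0,0,0]],
])

```text
time_s: 19.55
eef_pos: [519.9, -13.6, 101.2]
ee_rot: [0.0, 0.021, 1.0, -0.0]
force: [0.8, -2.8, -1.8]
grip_width: 0.097
grip_force: 78.5
```

Call:
servo_tool([
  [1,[0,0,0.001],[0,0,0]],
  [1,[0,0,0],[0,0,0]],
])

```text
time_s: 19.72
eef_pos: [519.9, -13.6, 100.2]
ee_rot: [0.0, 0.021, 1.0, -0.0]
force: [0.7, -2.9, 0.2]
grip_width: 0.096
grip_force: 78.6
```

Run:
```python
from rig import *;from h import *
go(sense(),520.4,-13.3,99,177.8)
```

```text
t 19.72 pos [519.9 -13.6 100.2] F [ 0.7 -2.9  0.2] M [-0.66 -0.07  0.02] w 0.096 gf 78.6 j6 -1.78
heading 177.6 turn/6deg [-0.    0.   -0.03] | shift now [-0.5  0.4  1.2] | shift after turn [-0.5  0.4  1.2]
```

Call:
servo_tool([
  [1,[0,-0.0005,0],[0,0,0]],
  [1,[0,0,0],[0,0,0]],
])

```text
time_s: 19.88
eef_pos: [519.7, -13.8, 100.2]
ee_rot: [-0.0, 0.021, 1.0, 0.0]
force: [-0.4, -1.6, -0.4]
grip_width: 0.098
grip_force: 78.6
```

Call:
servo_tool([
  [1,[0,0,0.001],[0,0,0]],
  [1,[0,0,0],[0,0,0]],
])

```text
time_s: 20.05
eef_pos: [519.6, -13.8, 99.0]
ee_rot: [-0.0, 0.021, 1.0, 0.0]
force: [-0.0, 0.3, -1.8]
grip_width: 0.096
grip_force: 78.6
```

Call:
servo_tool([
  [1,[0,0,0.001],[0,0,0]],
  [1,[0,0,0],[0,0,0]],
])

```text
time_s: 20.22
eef_pos: [519.7, -13.8, 98.0]
ee_rot: [-0.0, 0.021, 1.0, 0.0]
force: [-0.1, -0.2, -0.6]
grip_width: 0.093
grip_force: 78.6
```

Call:
servo_tool([
  [1,[0,0,0.0007],[0,0,0]],
  [1,[0,0,0],[0,0,0]],
])

```text
time_s: 20.38
eef_pos: [519.8, -13.9, 97.5]
ee_rot: [0.0, 0.021, 1.0, 0.0]
force: [0.8, -0.1, -0.8]
grip_width: 0.092
grip_force: 78.7
```

Call:
servo_tool([
  [1,[0,0,0.0008],[0,0,0]],
  [1,[0,0,0],[0,0,0]],
])

```text
time_s: 20.55
eef_pos: [520.1, -14.0, 97.0]
ee_rot: [0.0, 0.021, 1.0, -0.0]
force: [-0.3, 0.9, 1.7]
grip_width: 0.093
grip_force: 79.1
```

Call:
servo_tool([
  [1,[0,0,0.0008],[0,0,0]],
  [1,[0,0,0],[0,0,0]],
])

```text
time_s: 20.72
eef_pos: [520.5, -14.1, 96.5]
ee_rot: [0.001, 0.021, 1.0, -0.0]
force: [2.3, 0.1, 3.2]
grip_width: 0.091
grip_force: 79.4
```

Call:
servo_tool([
  [1,[0,0,0.0008],[0,0,0]],
  [1,[0,0,0],[0,0,0]],
])

```text
time_s: 20.88
eef_pos: [520.9, -14.2, 96.0]
ee_rot: [0.002, 0.021, 1.0, -0.0]
force: [3.1, -0.4, 5.3]
grip_width: 0.095
grip_force: 79.8
```

Call:
servo_tool([
  [1,[0.001,0,0.001],[0,0,0]],
  [1,[0.001,0,0],[0,0,0]],
  [1,[-0.0015,0,0],[0,0,0]],
  [1,[-0.0015,0,0],[0,0,0]],
  [1,[0.0015,0,0],[0,0,0]],
  [1,[0.0015,0,0],[0,0,0]],
  [1,[-0.0015,0,0],[0,0,0]],
  [1,[-0.0015,0,0],[0,0,0]],
  [1,[0.001,0,0],[0,0,0]],
  [1,[0,0,0],[0,0,0]],
])

```text
time_s: 21.72
eef_pos: [520.0, -14.0, 94.0]
ee_rot: [0.0, 0.021, 1.0, 0.0]
force: [3.8, 0.5, -0.1]
grip_width: 0.089
grip_force: 79.0
```

Run:
```python
from rig import *;from h import *
go(sense(),520.4,-13.8,84.5,177.8)
```

```text
t 21.72 pos [520. -14.  94.] F [ 3.8  0.5 -0.1] M [ 0.02 -0.73  0.02] w 0.089 gf 79.0 j6 -1.78
heading 177.6 turn/6deg [ 0.    0.   -0.03] | shift now [-0.4  0.2  9.5] | shift after turn [-0.4  0.2  9.5]
```

Call:
servo_tool([
  [1,[0.001,0,0.001],[0,0,0]],
  [1,[0.001,0,0.0005],[0,0,0]],
  [1,[-0.0015,0,0],[0,0,0]],
  [1,[-0.0015,0,0],[0,0,0]],
  [1,[0.0015,0,0],[0,0,0]],
  [1,[0.0015,0,0],[0,0,0]],
  [1,[-0.0015,0,0],[0,0,0]],
  [1,[-0.0015,0,0],[0,0,0]],
  [1,[0.001,0,0],[0,0,0]],
  [1,[0,0,0],[0,0,0]],
])

```text
time_s: 22.55
eef_pos: [519.5, -13.9, 92.4]
ee_rot: [-0.0, 0.021, 1.0, 0.0]
force: [2.0, 0.0, -2.4]
grip_width: 0.092
grip_force: 78.5
```

Call:
servo_tool([
  [1,[0.001,0,0.001],[0,0,0]],
  [1,[0.001,0,0],[0,0,0]],
  [1,[-0.0015,0,0],[0,0,0]],
  [1,[-0.0015,0,0],[0,0,0]],
  [1,[0.0015,0,0],[0,0,0]],
  [1,[0.0015,0,0],[0,0,0]],
  [1,[-0.0015,0,0],[0,0,0]],
  [1,[-0.0015,0,0],[0,0,0]],
  [1,[0.001,0,0],[0,0,0]],
  [1,[0,0,0],[0,0,0]],
])

```text
time_s: 23.38
eef_pos: [519.6, -14.0, 91.6]
ee_rot: [-0.0, 0.021, 1.0, 0.0]
force: [1.3, -0.8, -0.2]
grip_width: 0.091
grip_force: 78.9
```

Call:
servo_tool([
  [1,[-0.001,0,0.001],[0,0,0]],
  [1,[-0.001,0,0.0005],[0,0,0]],
  [1,[0.0015,0,0],[0,0,0]],
  [1,[0.0015,0,0],[0,0,0]],
  [1,[-0.0015,0,0],[0,0,0]],
  [1,[-0.0015,0,0],[0,0,0]],
  [1,[0.0015,0,0],[0,0,0]],
  [1,[0.0015,0,0],[0,0,0]],
  [1,[-0.0015,0,0],[0,0,0]],
  [1,[-0.0005,0,0],[0,0,0]],
])

```text
time_s: 24.22
eef_pos: [520.2, -14.0, 89.8]
ee_rot: [-0.001, 0.021, 1.0, 0.0]
force: [-3.8, -0.4, 1.5]
grip_width: 0.099
grip_force: 78.8
```

Call:
servo_tool([
  [1,[-0.0005,0,0.001],[0,0,0]],
  [1,[-0.0005,0,0.0005],[0,0,0]],
  [1,[0.0015,0,0],[0,0,0]],
  [1,[0.0015,0,0],[0,0,0]],
  [1,[-0.0015,0,0],[0,0,0]],
  [1,[-0.0015,0,0],[0,0,0]],
  [1,[0.0015,0,0],[0,0,0]],
  [1,[0.0015,0,0],[0,0,0]],
  [1,[-0.0015,0,0],[0,0,0]],
  [1,[-0.0005,0,0],[0,0,0]],
])

```text
time_s: 25.05
eef_pos: [520.6, -14.0, 88.6]
ee_rot: [-0.001, 0.021, 1.0, 0.0]
force: [-2.7, 0.1, 1.8]
grip_width: 0.093
grip_force: 78.8
```

Run:
```python
from rig import *;from h import *
go(sense(),520.4,-13.8,84.5,177.8)
```

```text
t 25.05 pos [520.6 -14.   88.6] F [-2.7  0.1  1.8] M [-0.    0.63 -0.04] w 0.093 gf 78.8 j6 -1.78
heading 177.6 turn/6deg [ 0.   -0.01 -0.03] | shift now [0.2 0.2 4.1] | shift after turn [0.2 0.2 4.1]
```

Call:
servo_tool([
  [1,[0.0015,0,0.001],[0,0,0]],
  [1,[0.0015,0,0.0005],[0,0,0]],
  [1,[-0.0015,0,0],[0,0,0]],
  [1,[-0.0015,0,0],[0,0,0]],
  [1,[0.0015,0,0],[0,0,0]],
  [1,[0.0015,0,0],[0,0,0]],
  [1,[-0.0015,0,0],[0,0,0]],
  [1,[-0.0015,0,0],[0,0,0]],
  [1,[0.0008,0,0],[0,0,0]],
  [1,[0,0,0],[0,0,0]],
])

```text
time_s: 25.88
eef_pos: [519.7, -14.0, 87.0]
ee_rot: [-0.0, 0.021, 1.0, 0.0]
force: [0.1, 0.2, -1.3]
grip_width: 0.095
grip_force: 78.7
```

Call:
servo_tool([
  [1,[0.001,0,0.001],[0,0,0]],
  [1,[0.001,0,0.0005],[0,0,0]],
  [1,[-0.0015,0,0],[0,0,0]],
  [1,[-0.0015,0,0],[0,0,0]],
  [1,[0.0015,0,0],[0,0,0]],
  [1,[0.0015,0,0],[0,0,0]],
  [1,[-0.0015,0,0],[0,0,0]],
  [1,[-0.0015,0,0],[0,0,0]],
  [1,[0.001,0,0],[0,0,0]],
  [1,[0,0,0],[0,0,0]],
])

```text
time_s: 26.72
eef_pos: [519.8, -14.0, 85.5]
ee_rot: [-0.0, 0.021, 1.0, 0.0]
force: [0.7, 0.0, -0.6]
grip_width: 0.094
grip_force: 78.8
```

Call:
servo_tool([
  [1,[0.001,0,0.001],[0,0,0]],
  [1,[-0.001,0,0.0005],[0,0,0]],
  [1,[-0.001,0,0],[0,0,0]],
  [1,[0.001,0,0],[0,0,0]],
  [1,[0,0,0],[0,0,0]],
])

```text
time_s: 27.13
eef_pos: [520.1, -14.0, 84.5]
ee_rot: [0.0, 0.021, 1.0, -0.0]
force: [-0.6, 1.4, 3.3]
grip_width: 0.095
grip_force: 79.4
```

Run:
```python
from rig import *;from h import *
go(sense(),520.4,-13.8,84.5,177.8)
```

```text
t 27.13 pos [520.1 -14.   84.5] F [-0.6  1.4  3.3] M [0.09 0.19 0.01] w 0.095 gf 79.4 j6 -1.78
heading 177.6 turn/6deg [-0.    0.01 -0.03] | shift now [-0.2  0.2  0. ] | shift after turn [-0.2  0.2  0. ]
```

Call:
servo_tool([
  [1,[0.001,0,0.0008],[0,0,0]],
  [1,[-0.001,0,0],[0,0,0]],
  [1,[-0.001,0,0],[0,0,0]],
  [1,[0.001,0,0],[0,0,0]],
  [1,[0,0,0],[0,0,0]],
])

```text
time_s: 27.55
eef_pos: [520.2, -14.0, 84.5]
ee_rot: [0.001, 0.021, 1.0, -0.0]
force: [-4.0, 0.8, 13.4]
grip_width: 0.098
grip_force: 80.8
```

Call:
servo_tool([
  [1,[0,0,0.0008],[0,0,0]],
  [1,[0.001,0,0],[0,0,0]],
  [1,[-0.001,0,0],[0,0,0]],
  [1,[-0.001,0,0],[0,0,0]],
  [1,[0.001,0,0],[0,0,0]],
  [1,[0,0,0],[0,0,0]],
])

```text
time_s: 28.05
eef_pos: [520.3, -14.1, 84.4]
ee_rot: [0.001, 0.021, 1.0, -0.0]
force: [-5.6, 0.6, 19.0]
grip_width: 0.096
grip_force: 82.0
```

Call:
servo_tool([
  [1,[0,0,-0.0005],[0,0,0]],
  [1,[0,0,0],[0,0,0.5]],
  [1,[0,0,0],[0,0,0.5]],
  [1,[0,0,0],[0,0,0.5]],
  [1,[0,0,0],[0,0,0.5]],
  [1,[0,0,0],[0,0,0.5]],
  [1,[0,0,0],[0,0,0.5]],
  [1,[0,0,0],[0,0,0.5]],
  [1,[0,0,0],[0,0,0.5]],
], squeeze=100)

```text
time_s: 28.8
eef_pos: [520.2, -14.8, 84.5]
ee_rot: [0.001, 0.229, 0.973, -0.001]
force: [-6.4, -3.1, 15.6]
grip_width: 0.091
grip_force: 97.9
```

Run:
```python
from rig import *;from h import *
go(sense(),520.4,-13.8,84.5,80.8)
```

```text
t 28.8 pos [520.2 -14.8  84.5] F [-6.4 -3.1 15.6] M [-0.61  1.15  0.18] w 0.091 gf 97.9 j6 -1.36
heading 153.49 turn/6deg [-0.    0.02 12.12] | shift now [ 0.3  0.9 -0. ] | shift after turn [ 1. -0. -0.]
```

Call:
servo_tool([
  [1,[0.0006,-0.0006,-0.0003],[0,0,0]],
  [1,[0,0,0],[0,0,0.6]],
  [1,[0,0,0],[0,0,0.6]],
  [1,[0,0,0],[0,0,0.6]],
  [1,[0,0,0],[0,0,0.6]],
  [1,[0,0,0],[0,0,0.6]],
  [1,[0,0,0],[0,0,0.6]],
  [1,[0,0,0],[0,0,0.6]],
  [1,[0,0,0],[0,0,0.6]],
])

```text
time_s: 29.55
eef_pos: [519.8, -15.0, 84.5]
ee_rot: [0.001, 0.464, 0.886, -0.0]
force: [-2.8, -3.4, 10.3]
grip_width: 0.089
grip_force: 98.3
```

Run:
```python
from rig import *;from h import *
go(sense(),520.4,-13.8,84.5,80.8)
```

```text
t 29.55 pos [519.8 -15.   84.5] F [-2.8 -3.4 10.3] M [-0.58  0.57  0.16] w 0.089 gf 98.3 j6 -0.86
heading 124.66 turn/6deg [0.01 0.02 7.31] | shift now [0.7 1.2 0. ] | shift after turn [1.3 0.4 0. ]
```

Call:
servo_tool([
  [1,[0,0,0],[0,0,0.7]],
  [1,[0,0,0],[0,0,0.7]],
  [1,[0,0,0],[0,0,0.7]],
  [1,[0,0,0],[0,0,0.7]],
  [1,[0,0,0],[0,0,0.7]],
  [1,[0,0,0],[0,0,0.7]],
  [1,[0,0,0],[0,0,0.7]],
  [1,[0,0,0],[0,0,0.7]],
  [1,[0,0,0],[0,0,0.7]],
  [1,[0,0,0],[0,0,0.4]],
])

```text
time_s: 30.38
eef_pos: [519.5, -15.0, 84.5]
ee_rot: [0.001, 0.741, 0.672, -0.0]
force: [-4.5, -2.8, 12.0]
grip_width: 0.092
grip_force: 98.5
```

Run:
```python
from rig import *;from h import *
go(sense(),520.4,-13.8,84.5,80.8)
```

```text
t 30.38 pos [519.5 -15.   84.5] F [-4.5 -2.8 12. ] M [-0.56  0.73  0.21] w 0.092 gf 98.5 j6 -0.16
heading 84.43 turn/6deg [0.01 0.02 0.61] | shift now [1.3 0.8 0. ] | shift after turn [1.3 0.7 0. ]
```

Call:
servo_tool([
  [1,[0,0,0],[0,0,0.4]],
  [1,[0,0,0],[0,0,0.4]],
  [1,[0,0,0],[0,0,0]],
])

```text
time_s: 30.63
eef_pos: [519.5, -15.0, 84.5]
ee_rot: [0.001, 0.768, 0.641, -0.0]
force: [-4.6, -3.5, 12.2]
grip_width: 0.09
grip_force: 98.5
```

Run:
```python
from rig import *;from h import *
go(sense(),520.4,-13.8,84.5,80.8)
```

```text
t 30.63 pos [519.5 -15.   84.5] F [-4.6 -3.5 12.2] M [-0.59  0.78  0.08] w 0.09 gf 98.5 j6 -0.07
heading 79.71 turn/6deg [ 0.01  0.01 -0.18] | shift now [ 1.3  0.7 -0. ] | shift after turn [ 1.3  0.7 -0. ]
```

Call:
servo_tool([
  [1,[0,0,0],[0,0,0.3]],
  [1,[0,0,0],[0,0,0.3]],
  [1,[0,0,0],[0,0,0]],
])

```text
time_s: 30.88
eef_pos: [519.5, -15.0, 84.5]
ee_rot: [0.001, 0.787, 0.617, -0.0]
force: [-4.6, -2.5, 13.1]
grip_width: 0.093
grip_force: 98.6
```

Run:
```python
from rig import *;from h import *
go(sense(),520.4,-13.8,84.5,80.8)
```

```text
t 30.88 pos [519.5 -15.   84.5] F [-4.6 -2.5 13.1] M [-0.6   0.82  0.48] w 0.093 gf 98.6 j6 -0.01
heading 76.2 turn/6deg [ 0.01  0.02 -0.77] | shift now [1.4 0.6 0. ] | shift after turn [1.3 0.7 0. ]
```

Call:
servo_tool([
  [1,[0,0,0],[0,0,0]],
  [1,[0,0,0],[0,0,0]],
  [1,[0,0,0],[0,0,0]],
])

```text
time_s: 31.13
eef_pos: [519.5, -15.0, 84.5]
ee_rot: [0.001, 0.786, 0.618, -0.0]
force: [-4.1, -2.4, 12.7]
grip_width: 0.09
grip_force: 98.6
```

Run:
```python
from rig import *;from h import *
for i in range(4):
    s=sense();print(s["wrist_torque"][2],s["tau"][5]);capture("scene")
go(s,520.4,-13.8,84.5,80.8)
c=capture("scene");V=cloud(c);d=V-s["eef_pos"]
for n in("scene","side","wrist"):
    c=capture(n);V=wcloud(c,s) if n=="wrist" else cloud(c);d=V-s["eef_pos"]
    h=cv2.cvtColor(c["pixels"],cv2.COLOR_RGB2HSV)
    m=(h[...,1]>150)&((h[...,0]<8)|(h[...,0]>172))&(np.hypot(d[...,0],d[...,1])<30)&(d[...,2]>0)&(d[...,2]<45)
    if m.sum()>4: print(n,m.sum(),rect(V[m]))
```

```text
0.482229678995612 0.511014349758625
0.538154823681983 0.5107567459344864
0.5243559040401481 0.5107403732836246
0.4828653301855212 0.5107391998171806
t 31.28 pos [519.5 -15.   84.5] F [-3.8 -1.6 12.4] M [-0.55  0.86  0.48] w 0.095 gf 98.6 j6 -0.01
heading 76.29 turn/6deg [ 0.01  0.02 -0.75] | shift now [1.4 0.6 0. ] | shift after turn [1.3 0.7 0. ]
scene 45 [523.8, -1.8, 8.0, 13.4, 31.5]
side 6 [518.6, -16.3, 24.9, 2.5, 73.6]
wrist 1487 [520.7, -12.8, 32.9, 8.8, 77.5]
```

```bash
python3 -c "
from rig import *
print(finish_job())"
```

```text
the job is handed in; nothing more can be done
None
```

I swept the lid clear with the strip and laid the strip flat on the table. The key is home with its collar on the plate, turned about 100° clockwise to its stop, and still held there; I handed the job in at 31 s. I saw only one chip come to rest on the table and did not check the other three or the bystanders again at the end.

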